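# Set the depth stop of a temperature probe in a dry-block heater

## Task

Pull the blanking plug out of the dry-block heater and put it in the small steel tray. Then take the temperature probe with the wide sliding stop from the electrode stand and lower it, without dropping or forcing it, into the well the plug came out of until you feel its tip touch the bottom; keep hold of it there for about a second. Finally let go of the grip and slide the stop down the shaft until it lies flat on the block, so that it keeps this depth, and leave the probe standing there with the tip still on the bottom and everything else as it was.

Things in the scene. Friction and masses are not known exactly. Their poses are not given: they have to be found in the camera images.
- heater: Dry-block heater (fixed): white housing 240 mm along x, 165 mm along y, deck 88 mm high, sloping control panel on its -x side; origin under its centre. The aluminium block (92 x 120 mm, centre at x +60 mm, top face 95 mm above the bench) has a front row of three narrow wells (13 mm wide, x +37, y -36, 0, +36 mm) and a back row of three wide ones (18 mm, x +83 mm, same y).
- block_face (a point): Point on the block's flat top face, over the middle narrow well, 95 mm above the bench; z up, y along the row of wells, x to the heater's back. Of the three narrow wells one is closed by the blanking plug, the two others hold capped tubes.
- well_bottom (a point): Centre of the flat bottom (an aluminium spacer disc) of the narrow well that the plug closes, hidden under the plug; it lies 48 to 56 mm below the block face, different each time. z up. Its x, y are the well's axis.
- plug_knob (a point): The aluminium blanking plug (loose, 21 to 42 g), at the centre of its upright cylindrical knob: 14 mm wide, 26 mm tall, from 3 to 29 mm above the block face while the plug is in; under it a flange 21 mm wide, 3 mm thick, lying on the face, and a shank 11 mm wide, 22 mm long, in the well. The point is 38 mm above the shank's lower end; z along the plug, up. It pulls straight out without force.
- probe_grip (a point): The cordless temperature probe (loose, 70 to 115 g with its stop), at the centre of its black round grip, 16 mm wide, 24 mm tall, at the top end. The probe is 104 mm long: steel shaft 11 mm wide with a round tip; the point is 92 mm above the tip. z along the probe, up. It starts upright in one of the stand's three slots; it alone has a wide sliding stop on its shaft.
- probe_tip (a point): Lowest point of the probe's round tip; z along the probe, up.
- stop_under (a point): Centre of the underside of the sliding stop, a white disc 40 mm wide and 10 mm thick on the probe's shaft, below the grip. It starts 60 to 66 mm above the tip, its top at least 4 mm below the grip. Friction holds it; about 3 N slides it. Fingertips set on its top, on both sides of the grip, can push it down (its rim stands out 12 mm beyond the grip all round).
- stop (a joint): Travel of the sliding stop down the shaft, in m: 0 = its underside 68 mm above the tip, growing downwards, to 0.030.
- stand_top (a point): The electrode stand (fixed, grey): centre of its upper plate (50 x 182 mm), on its top side, 56 mm above the bench. Three slots (holes 13 mm wide) at y = -55, 0, +55 mm in this frame; x across the row. What stands in them rests on the base 12 mm above the bench. Its base is 75 x 190 mm.
- tray: The small open steel tray (fixed), origin under its centre; 120 mm along its x, 90 mm along its y, 20 mm high, wall and floor 3 mm. The plug goes in it, in any position.
- tube1_top (a point): Top of a capped glass tube, 12 mm wide (cap 14 mm), standing out 17 mm above the block face in a narrow well. Leave it.
- tube2_top (a point): Top of a second such tube in another narrow well. Leave it.
- vial_top (a point): Top of a capped vial, 16 mm wide (cap 18 mm), standing out 36 mm above the block face in the middle wide well. Leave it.
- electrode1_head (a point): A glass electrode in the stand, without any collar: shaft 12 mm, black head 17 mm wide, 121 mm long; the point is 100 mm above its lower end. Leave it.
- electrode2_head (a point): A steel sensor in the stand, with a small fixed white flange 25 mm wide and 6 mm thick under its black head (16 mm wide), 108 mm long; the point is 95 mm above its lower end. Leave it.
- bottle_mid (a point): Amber reagent bottle, 76 mm wide, 150 mm tall, on the bench; the point is 70 mm above its foot. Leave it.
- flask_mid (a point): Stoppered conical glass flask, 82 mm wide at the foot, 140 mm tall, on the bench; the point is 60 mm above its foot. Leave it.
- washbottle_mid (a point): White wash bottle, 64 mm wide, 187 mm tall, with a bent spout that reaches 63 mm to its +x; the point is 70 mm above its foot. Leave it.

How it is judged:
By the outcome, as a careful person would: the job done as asked, in the order asked, and still so for the second after the job is handed in, with the robot touching nothing.
It also fails if it takes over 72 s, if anything falls off the work surface, if the arm or the gripper's body presses on something with over 40 N, if the wrist force passes 120 N, or if a joint passes its speed limit or range.

## Robot

A 6-joint arm with a two-finger parallel gripper is mounted at the origin on the work surface. World frame = base frame: x ahead of the robot, y to its left, z up, the work surface at z = 0. Lengths are in m, angles in rad, forces in N, time in s.
With the tool pointing down it reaches from about 0.375 to 0.9 m from the base axis. Payload 3.1 kg.
Tool frame: the origin (TCP) lies on the centre line of the jaws, within the pads' length; the fingertips stand 25 mm ahead of it and the grasp point (between the pads) lies 6 mm ahead of it; z points along the fingers, y is the direction in which the jaws open and shut (so a half turn about z gives the same grasp; the last joint's range is limited). The gripper opens to 87 mm and grips with 3 to 60 N. Pads are 19 mm wide; open, the fingers measure 117 mm over their backs; the gripper's body (75 mm by 190 mm) begins 51 mm behind the grasp point.
Start: joints at [-1.381, 0.527, 1.433, -0, 1.181, -0.178], TCP at [0.225, -0.583, 0.248] pointing down, gripper open.
Joint ranges: [-3.08, 3.08], [-0.75, 2.2], [0.22, 2.44], [-1.43, 4.57], [0, 2.65], [-2.85, 2.85]. Speed limits (rad/s): [2.79, 2.79, 3.14, 3.14, 3.14, 3.14].

## Interface

Orientations are given as a unit quaternion [w, x, y, z].
In Python, from plant import robot, cams gives the robot as it stands.
- The arm moves only by the tool arm_command, never from a script. Its argument "plan" is a list of rows, each an object with "offset": the shift along the world's x, y, z in cm, a list of three; "twist": the turn, a rotation vector about the world's x, y, z in degrees, a list of three. In form: [{"offset": [tx, ty, tz], "twist": [ax, ay, az]}, ...]. A call has 1 to 10 rows; each row shifts and turns the commanded pose from where the row before left it; what a row does not reach is not made up. A row lasts 1/10 s, in which the tool goes at most 50 mm and 8.59 degrees, less where a joint would pass 70% of its speed; a pose out of reach is approached as far as the arm can. A call with a gripper value outside its range is refused whole. "gripper" is the closure, from -1 (fully open) to 1 (shut), set as the call begins (left out, the last holds). The fingers move at their own pace and stop on an object; "grip_force" is the grip in N (left out, the last holds). Time passes only in rows, so rows that do not move let the fingers close. It gives the time, the measured TCP pose, the force and the opening at its end, in the units of the state.
- robot.observe(): the state, without advancing time (a new reading comes with each control period).
- cams.read_camera(name): name is "scene" or "top" or "wrist"; returns a dict with "frame" (420x560x3 uint8, blue, green, red), "mtx" (3x3 intrinsics, pixels), "k1" (the pictures are not rectified: a ray, as slopes to the right and down, at radius r is drawn at 1 + k1 r^2 times it, then the intrinsics apply), "extrinsics" (4x4, takes a point from world to camera coordinates); the wrist camera has in their place "T_tool_cam" (4x4, takes a point from camera to tool coordinates, whose origin is the TCP and whose axes are the flange's). Camera axes: x right, y up, looking along -z (the intrinsics and any distortion apply to the point x, -y, -z); pixel columns grow to the right and rows downward; lengths in m; the calibration is good to about 2 mm. A picture is of the moment at which its call begins: read the wrist's pose just before it. There is no depth.
- robot.finish_job(): hands the job in, once; it reports no verdict.
The state is a dict: "t": time; "joints": joint angles; "joint_vel": joint speeds; "joint_torque": joint torques, N m; "tcp_pos": TCP position; "ee_rot": TCP orientation; "ft_force": force on the tool from outside, world axes, zero at the start; "ft_torque": the same for the moment, N m; "opening": finger opening in m.
Only numpy, scipy, OpenCV 4.12 (cv2) and the standard library are available. Lean on these libraries where they do the work, as an engineer would, in place of code of your own. Each camera call takes 0.05 s, during which the arm holds its last target.

## Working session

There is one attempt and no reset: what is moved stays moved. The work goes in short steps, Python scripts to look and compute and a tool call to move; the robot and the scene stay as the last step left them, time stands still between calls to the robot, and variables do not carry over. Pictures are saved under pics/ and viewed, and the job is handed in when it is done.

Besides the shell and the picture viewer there is one more tool, called after ">>>" in YAML: its name, and indented under it one key for each argument. arm_command: Moves the arm, as the interface text tells. Its arguments: {"type":"object","properties":{"plan":{"type":"array"},"gripper":{"type":"number"},"grip_force":{"type":"number"}},"required":["plan"]}

```bash
ls; mkdir -p pics; python3 - <<'E'
from plant import robot,cams
import cv2,numpy as np
o=robot.observe()
for k,v in o.items(): print(k,np.round(v,4))
for n in ["scene","top","wrist"]:
    c=cams.read_camera(n); cv2.imwrite(f"pics/{n}0.png",c["frame"])
    print(n,c["mtx"],c["k1"],c.get("extrinsics",c.get("T_tool_cam")))
E
```

```text
pics
t 0.0
joints [-1.3805  0.5285  1.4339 -0.      1.1814 -0.1785]
joint_vel [-0.0006  0.0025 -0.0005  0.0006 -0.0004 -0.0005]
joint_torque [-1.10000e-03 -4.40048e+01 -1.76589e+01  6.32000e-02  5.84000e-02
 -2.00000e-04]
tcp_pos [ 0.2252 -0.5823  0.2466]
ee_rot [-0.0011  0.983   0.1834 -0.    ]
ft_force [ 0.4047 -0.1156 -0.2207]
ft_torque [0.01   0.0201 0.0039]
opening 0.0868
scene [[396.22718538   0.         278.62229693]
 [  0.         396.22718538 209.77867393]
 [  0.           0.           1.        ]] -0.014839576239262109 [[ 0.4120429   0.91113936 -0.00676174 -0.21411142]
 [-0.49265004  0.2290207   0.83955074  0.22812201]
 [ 0.7664963  -0.34259975  0.5432392  -1.42166784]
 [ 0.          0.          0.          1.        ]]
top [[494.82235234   0.         278.36618345]
 [  0.         494.82235234 219.29587529]
 [  0.           0.           1.        ]] -0.16985538393405245 [[ 0.00471989 -0.99994233 -0.00964686 -0.05411746]
 [ 0.98284559  0.00286013  0.18440813 -0.61510055]
 [-0.18436991 -0.01035176  0.98280241 -1.01221506]
 [ 0.          0.          0.          1.        ]]
wrist [[340.28477093   0.         283.56155753]
 [  0.         340.28477093 211.32969858]
 [  0.           0.           1.        ]] -0.020907775768554286 [[-1.37085973e-03  9.55880108e-01  2.93753876e-01  8.08696823e-02]
 [ 9.99999014e-01  1.40001063e-03  1.11031965e-04 -6.84507920e-04]
 [-3.05125301e-04  2.93753739e-01 -9.55881085e-01 -1.36588253e-01]
 [ 0.00000000e+00  0.00000000e+00  0.00000000e+00  1.00000000e+00]]
```

View pics/scene0.png

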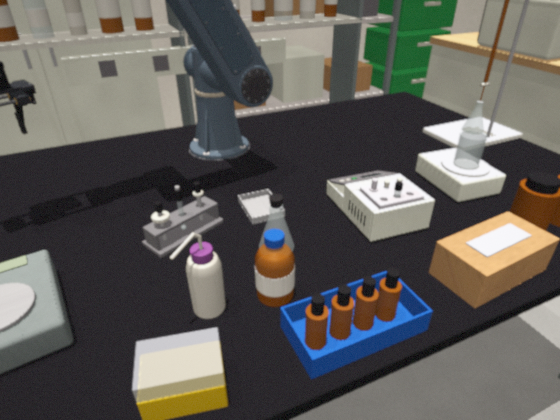

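View pics/top0.png

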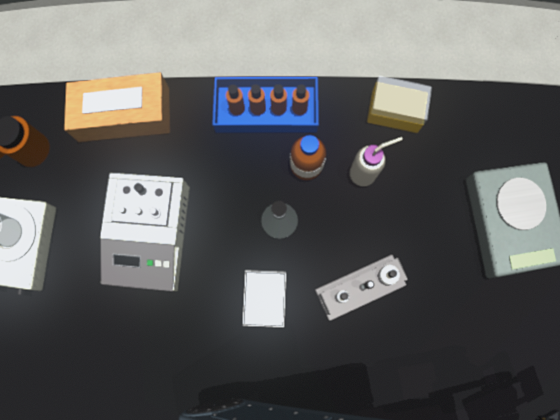

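View pics/wrist0.png

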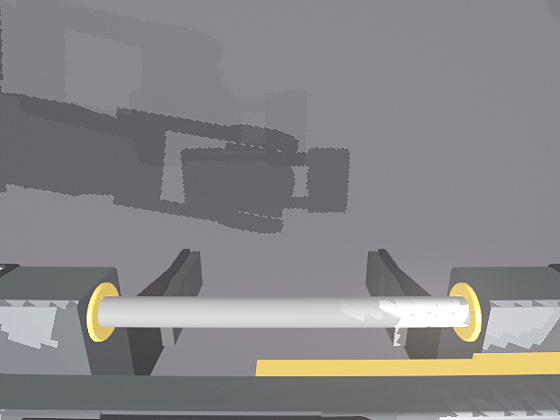

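The top view shows the heater at about (145,232), the tray at (264,298), the stand at (362,288), and a wide white disc at (390,274). I'll enlarge the heater and the stand.

```bash
cat > h.py <<'E'
import numpy as np,cv2
from scipy.spatial.transform import Rotation as R
def cam(c,T=None):
    K=np.array(c["mtx"]);k1=c["k1"]
    if "extrinsics" in c: E=np.array(c["extrinsics"])
    else: E=np.linalg.inv(T@np.array(c["T_tool_cam"]))
    return K,k1,E
def toolT(o):
    q=o["ee_rot"];T=np.eye(4);T[:3,:3]=R.from_quat([q[1],q[2],q[3],q[0]]).as_matrix();T[:3,3]=o["tcp_pos"];return T
def proj(C,p):
    K,k1,E=C;p=np.atleast_2d(p);q=p@E[:3,:3].T+E[:3,3]
    s=np.c_[q[:,0]/-q[:,2],-q[:,1]/-q[:,2]];s=s*(1+k1*(s**2).sum(1,keepdims=True))
    return s@K[:2,:2].T+K[:2,2]
def ray(C,uv):
    K,k1,E=C
    s=cv2.undistortPoints(np.array([[uv]],float),K,np.array([k1,0,0,0.])).ravel()
    d=E[:3,:3].T@np.array([s[0],-s[1],-1]);o=-E[:3,:3].T@E[:3,3];return o,d/np.linalg.norm(d)
def onz(C,uv,z):
    o,d=ray(C,uv);return o+d*(z-o[2])/d[2]
def tri(rs):
    A=0;b=0
    for o,d in rs:
        P=np.eye(3)-np.outer(d,d);A=A+P;b=b+P@o
    x=np.linalg.solve(A,b);return x,[np.linalg.norm((np.eye(3)-np.outer(d,d))@(x-o)) for o,d in rs]
def crop(f,x0,y0,w,h,s,name):
    cv2.imwrite("pics/"+name,cv2.resize(f[y0:y0+h,x0:x0+w],None,fx=s,fy=s,interpolation=cv2.INTER_CUBIC))
E
python3 - <<'E'
import cv2,numpy as np
from h import *
t=cv2.imread("pics/top0.png");s=cv2.imread("pics/scene0.png")
a=cv2.resize(t[165:300,95:195],None,fx=4,fy=4,interpolation=2)
b=cv2.resize(t[245:330,310:415],None,fx=3.8,fy=3.8,interpolation=2)
out=np.zeros((540,800,3),np.uint8);out[:540,:400]=a;out[:b.shape[0],400:400+b.shape[1]]=b[:,:400];cv2.imwrite("pics/tc.png",out)
a=cv2.resize(s[165:240,320:435],None,fx=3.4,fy=3.4,interpolation=2)
b=cv2.resize(s[175:255,135:285],None,fx=5,fy=5,interpolation=2)
cv2.imwrite("pics/sa.png",a);cv2.imwrite("pics/sb.png",b)
E
```

```text
(no output)
```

View pics/tc.png

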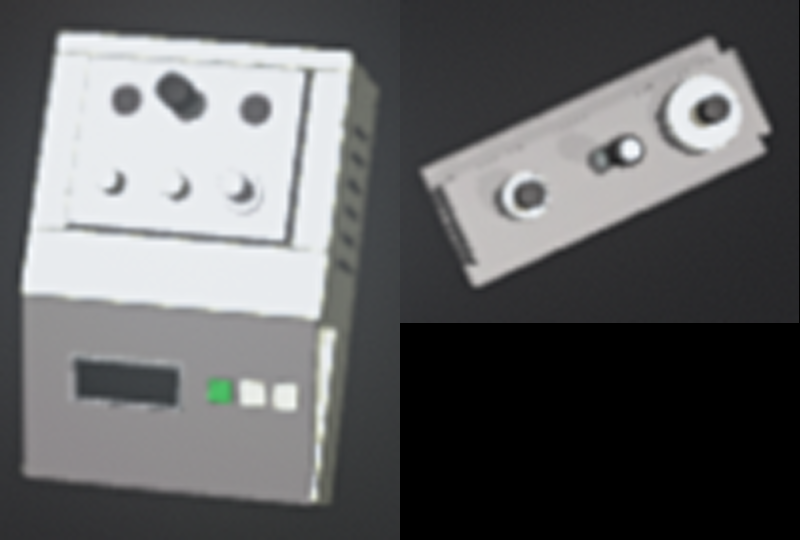

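View pics/sa.png

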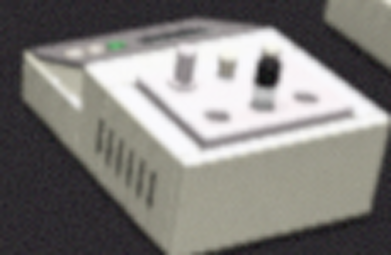

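View pics/sb.png

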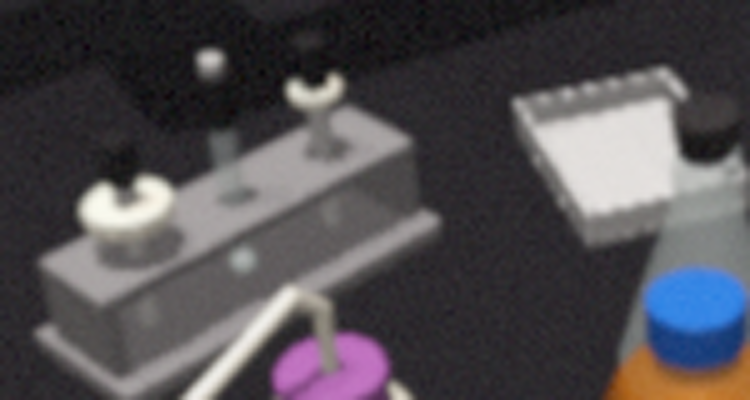

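The plug is the knob with a flange at the right end of the narrow row, top (155,212). The wide-stop probe is at the right end of the stand, top (388,273). Next I'll localise them.

```bash
python3 - <<'E'
from plant import robot,cams
from h import *
c=cams.read_camera("top");C=cam(c);S=cam(cams.read_camera("scene"))
f=lambda x,y:(95+x/4,165+y/4)
g=lambda x,y:(310+(x-400)/3.8,245+y/3.8)
P=lambda n,uv,z:print(n,np.round(onz(C,uv,z),4))
a=onz(C,f(126,99),.095);b=onz(C,f(255,109),.095);print("wide wells",a,b,"yaw",np.degrees(np.arctan2(*( (a-b)[:2]*[-1,1])) ),np.linalg.norm(a-b))
d=(a-b)/np.linalg.norm(a-b);x=np.array([d[1],-d[0],0]);print("pred plug well",b-x*.046,"mid",(a+b)/2-x*.046,"third",a-x*.046)
P("plugtop",f(238,184),.124);P("flange",f(243,191),.098);P("tubeL",f(110,180),.112);P("tubeM",f(175,184),.112)
P("disc",g(701,112),.012+.063+.010);P("griptop",g(713,108),.116)
for z in (.012+.104-.0,.114):P("el flange",g(522,196),.1)
# stand plate corners at .056
for q in [(421,172),(713,40)]:P("stand",g(*q),.056)
for q in [(244,271),(285,272),(283,326),(244,324)]:P("tray",q,.02)
sb=lambda x,y:(135+x/5,175+y/5)
sa=lambda x,y:(320+x/3.4,165+y/3.4)
print("disc scene", onz(S,sb(127,205),.085), "griptop",onz(S,sb(122,143),.116))
print("plugtop scene",onz(S,sa(187,55),.124),"tri",tri([ray(C,f(238,184)),ray(S,sa(187,55))]))
E
```

```text
wide wells [0.67184375 0.2746592  0.095     ] [0.6660913  0.20315383 0.095     ] yaw -4.599416186253834 0.07173638300473333
pred plug well [0.62023943 0.20684252 0.095     ] mid [0.62311566 0.2425952  0.095     ] third [0.62599188 0.27834789 0.095     ]
plugtop [0.6193 0.2024 0.124 ]
flange [0.6209 0.2065 0.098 ]
tubeL [0.6239 0.2748 0.112 ]
tubeM [0.6218 0.2394 0.112 ]
disc [ 0.4941 -0.2829  0.085 ]
griptop [ 0.4939 -0.2828  0.116 ]
el flange [ 0.4484 -0.182   0.1   ]
el flange [ 0.4484 -0.182   0.1   ]
stand [ 0.4631 -0.131   0.056 ]
stand [ 0.5369 -0.2972  0.056 ]
tray [0.5062 0.0237 0.02  ]
tray [ 0.5045 -0.0665  0.02  ]
tray [ 0.3871 -0.0625  0.02  ]
tray [0.3908 0.0221 0.02  ]
disc scene [ 0.50401921 -0.28467841  0.085     ] griptop [ 0.50212657 -0.28135905  0.116     ]
plugtop scene [0.63040109 0.20210443 0.124     ] tri (array([0.62184725, 0.20621594, 0.11810489]), [np.float64(0.0024521649134879213), np.float64(0.0024521649134879265)])
```

>>> arm_command:
  plan:
    - {"offset": [1, 2, 0], "twist": [0, 0, 3]}
    - {"offset": [2, 3.9, 0], "twist": [0, 0, 3.5]}
    - {"offset": [2, 4, 0], "twist": [0, 0, 3.5]}
    - {"offset": [2, 4, 0], "twist": [0, 0, 3.5]}
    - {"offset": [2, 4, 0], "twist": [0, 0, 3.5]}
    - {"offset": [2, 4, 0], "twist": [0, 0, 3.5]}
    - {"offset": [2, 4, 0], "twist": [0, 0, 3.5]}
    - {"offset": [2, 4, 0], "twist": [0, 0, 3.5]}
    - {"offset": [2, 4, 0], "twist": [0, 0, 3.5]}
    - {"offset": [2, 4, 0], "twist": [0, 0, 3.5]}
  gripper: -1

```text
t: 1.25
tcp_pos: [0.4159, -0.2023, 0.2477]
ee_rot: [0.0, 0.884, 0.468, 0.0]
ft_force: [0.6, -0.2, -0.0]
opening: 0.0869
```

>>> arm_command:
  plan:
    - {"offset": [2, 4, 0], "twist": [0, 0, 3.5]}
    - {"offset": [2, 4, 0], "twist": [0, 0, 3.5]}
    - {"offset": [2, 4, 0], "twist": [0, 0, 3.5]}
    - {"offset": [2, 4, 0], "twist": [0, 0, 3.5]}
    - {"offset": [2, 4, 0], "twist": [0, 0, 3.5]}
    - {"offset": [2, 4, 0], "twist": [0, 0, 3.5]}
    - {"offset": [2, 4, 0], "twist": [0, 0, 3.5]}
    - {"offset": [2, 4, 0], "twist": [0, 0, 3.5]}
    - {"offset": [2, 4, 0], "twist": [0, 0, 1.7]}
    - {"offset": [1, 2, 0], "twist": [0, 0, 0]}

```text
t: 2.25
tcp_pos: [0.6065, 0.1796, 0.2474]
ee_rot: [0.0, 0.734, 0.679, 0.001]
ft_force: [-0.0, -0.7, 1.1]
opening: 0.087
```

```bash
cat > look.py <<'E'
import sys
from plant import robot,cams
from h import *
o=robot.observe();c=cams.read_camera("wrist");T=toolT(o)
np.savez("w_%s.npz"%sys.argv[1],T=T,K=c["mtx"],k1=c["k1"],TC=c["T_tool_cam"])
cv2.imwrite("pics/w_%s.png"%sys.argv[1],c["frame"])
y=T[:3,1];print(o["t"],np.round(o["tcp_pos"],4),"ytool yaw",np.degrees(np.arctan2(y[1],y[0])),"z",T[:3,2].round(3),o["opening"],np.round(o["ft_force"],2))
E
cat >> h.py <<'E'
def wcam(n):
    d=np.load("w_%s.npz"%n);return d["K"],float(d["k1"]),np.linalg.inv(d["T"]@d["TC"])
E
python3 look.py 1
```

```text
2.25 [0.6065 0.1796 0.2474] ytool yaw -4.485191297537379 z [ 0.001  0.001 -1.   ] 0.08696038633397682 [-0.02 -0.69  1.11]
```

View pics/w_1.png

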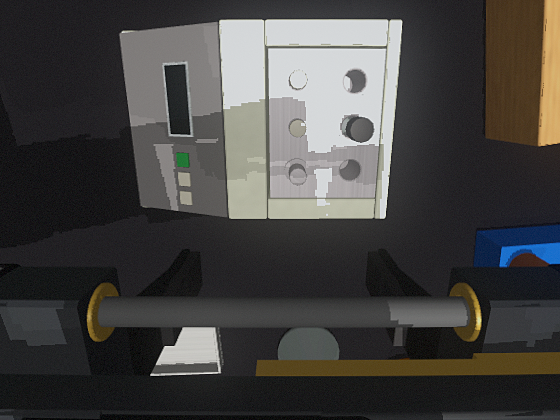

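>>> arm_command:
  plan:
    - {"offset": [0, 0, 0], "twist": [0, 0, 0]}
    - {"offset": [0, 0, 0], "twist": [0, 0, 0]}

```text
t: 2.5
tcp_pos: [0.6046, 0.1754, 0.2472]
ee_rot: [-0.0, 0.735, 0.678, -0.001]
ft_force: [-0.5, 0.4, -0.9]
opening: 0.0871
```

```bash
python3 look.py 2; python3 - <<'E'
from h import *
f=cv2.imread("pics/w_2.png");crop(f,220,40,200,200,3,"w_2c.png")
E
```

```text
2.5 [0.6046 0.1754 0.2472] ytool yaw -4.671616684533322 z [-0.001 -0.001 -1.   ] 0.08706719967276048 [-0.47  0.39 -0.86]
```

View pics/w_2c.png

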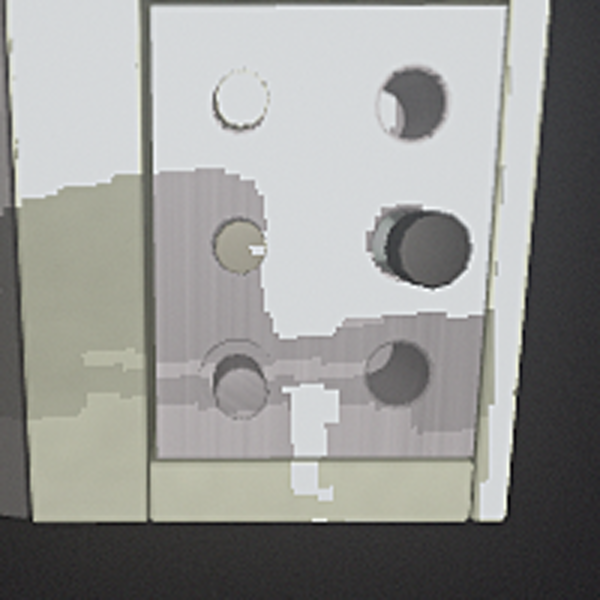

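The plug top is at pixel (300,171), with the flange arc just above it. Computing its position.

```bash
python3 - <<'E'
from h import *
C=wcam(2);f=lambda x,y:(220+x/3,40+y/3)
P=lambda n,uv,z:print(n,np.round(onz(C,uv,z),4))
P("plugtop",f(241,393),.124);P("t1",f(241,99),.112);P("t2",f(240,246),.112);P("w1",f(413,103),.095);P("w3",f(398,373),.095);P("vial",f(434,248),.131)
E
```

```text
plugtop [0.6197 0.2083 0.124 ]
t1 [0.6252 0.2797 0.112 ]
t2 [0.6224 0.2444 0.112 ]
w1 [0.6713 0.2765 0.095 ]
w3 [0.6655 0.205  0.095 ]
vial [0.6681 0.241  0.131 ]
```

>>> arm_command:
  plan:
    - {"offset": [0.8, 1.6, 0], "twist": [0, 0, 0]}
    - {"offset": [0.7, 1.6, -1], "twist": [0, 0, 0]}
    - {"offset": [0, 0, -3], "twist": [0, 0, 0]}
    - {"offset": [0, 0, -3], "twist": [0, 0, 0]}
    - {"offset": [0, 0, -3], "twist": [0, 0, 0]}
    - {"offset": [0, 0, -2], "twist": [0, 0, 0]}
    - {"offset": [0, 0, 0], "twist": [0, 0, 0]}
    - {"offset": [0, 0, 0], "twist": [0, 0, 0]}

```text
t: 3.35
tcp_pos: [0.6203, 0.2077, 0.1272]
ee_rot: [-0.0, 0.736, 0.677, -0.0]
ft_force: [0.4, -0.4, 0.3]
opening: 0.0869
```

```bash
python3 look.py 3
```

```text
3.35 [0.6203 0.2077 0.1272] ytool yaw -4.7036710775156045 z [-0.001 -0.    -1.   ] 0.08687326864292427 [ 0.42 -0.43  0.34]
```

View pics/w_3.png

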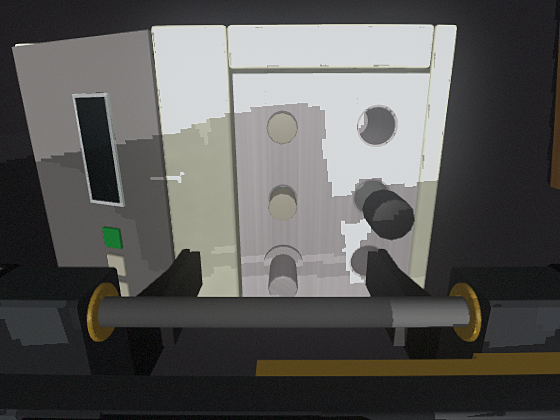

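The knob stands at x≈283, centred between the jaws (200 and 367). Closing.

>>> arm_command:
  plan:
    - {"offset": [0, 0, 0], "twist": [0, 0, 0]}
    - {"offset": [0, 0, 0], "twist": [0, 0, 0]}
    - {"offset": [0, 0, 0], "twist": [0, 0, 0]}
    - {"offset": [0, 0, 0], "twist": [0, 0, 0]}
    - {"offset": [0, 0, 0], "twist": [0, 0, 0]}
    - {"offset": [0, 0, 0], "twist": [0, 0, 0]}
    - {"offset": [0, 0, 0], "twist": [0, 0, 0]}
    - {"offset": [0, 0, 0], "twist": [0, 0, 0]}
  gripper: 1
  grip_force: 15

```text
t: 4.2
tcp_pos: [0.6203, 0.2081, 0.1275]
ee_rot: [-0.0, 0.735, 0.678, -0.0]
ft_force: [0.7, -0.4, -0.5]
opening: 0.0308
```

>>> arm_command:
  plan:
    - {"offset": [0, 0, 0], "twist": [0, 0, 0]}
    - {"offset": [0, 0, 0], "twist": [0, 0, 0]}
    - {"offset": [0, 0, 0], "twist": [0, 0, 0]}
    - {"offset": [0, 0, 0], "twist": [0, 0, 0]}
    - {"offset": [0, 0, 0], "twist": [0, 0, 0]}

```text
t: 4.7
tcp_pos: [0.6203, 0.208, 0.1275]
ee_rot: [-0.0, 0.735, 0.678, -0.0]
ft_force: [0.2, 1.2, -1.1]
opening: 0.0135
```

>>> arm_command:
  plan:
    - {"offset": [0, 0, 1], "twist": [0, 0, 0]}
    - {"offset": [0, 0, 1], "twist": [0, 0, 0]}
    - {"offset": [0, 0, 2], "twist": [0, 0, 0]}
    - {"offset": [0, 0, 3], "twist": [0, 0, 0]}
    - {"offset": [0, 0, 3], "twist": [0, 0, 0]}
    - {"offset": [0, 0, 2], "twist": [0, 0, 0]}

```text
t: 5.3
tcp_pos: [0.6214, 0.2083, 0.2514]
ee_rot: [0.001, 0.735, 0.678, 0.002]
ft_force: [0.9, 0.5, -0.4]
opening: 0.0134
```

```bash
python3 look.py 4
```

```text
5.3 [0.6214 0.2083 0.2514] ytool yaw -4.666958343405737 z [ 0.005  0.001 -1.   ] 0.013411264975703696 [ 0.93  0.54 -0.42]
```

View pics/w_4.png

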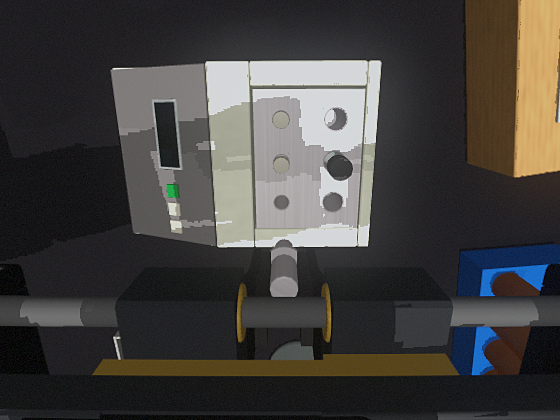

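The plug is out and held, and the open well shows at (281,202). Measuring it now.

```bash
python3 - <<'E'
from h import *
f=cv2.imread("pics/w_4.png");g=cv2.cvtColor(f,cv2.COLOR_BGR2GRAY)
C=wcam(4)
for n,(x,y) in {"well":(281,202),"w3":(332,202),"w1":(336,119)}.items():
    p=g[y-14:y+15,x-14:x+15];m=(p<95).astype(np.uint8)
    k,l,st,ce=cv2.connectedComponentsWithStats(m);i=1+np.argmax(st[1:,4]);u=ce[i]+[x-14,y-14]
    print(n,st[i],u,onz(C,u,.095).round(4))
crop(f,240,70,120,170,3.5,"w_4c.png")
E
```

```text
well [ 8  9  3  9 10] [275.5 200.8] [0.6146 0.2103 0.095 ]
w3 [14  5 10 15 41] [338.46341463 198.53658537] [0.6708 0.2076 0.095 ]
w1 [11  4 13 18 71] [340.32394366 115.01408451] [0.6749 0.2793 0.095 ]
```

View pics/w_4c.png

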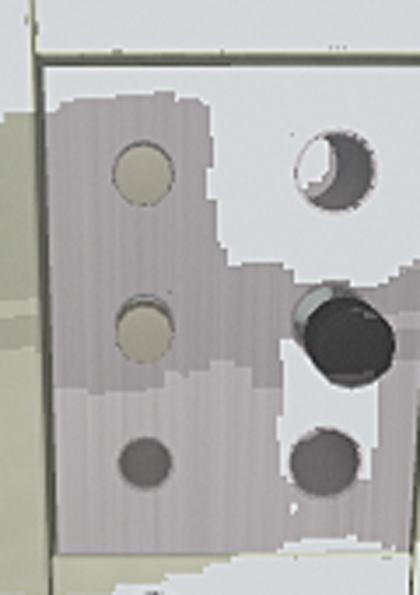

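>>> arm_command:
  plan:
    - {"offset": [-1.4, -2, 0], "twist": [0, 0, 0]}
    - {"offset": [-2.5, -3.3, 0], "twist": [0, 0, 0]}
    - {"offset": [-2.5, -3.3, 0], "twist": [0, 0, 0]}
    - {"offset": [-2.5, -3.3, 0], "twist": [0, 0, 0]}
    - {"offset": [-2.5, -3.3, 0], "twist": [0, 0, 0]}
    - {"offset": [-2.5, -3.3, 0], "twist": [0, 0, 0]}
    - {"offset": [-2, -2.6, -2], "twist": [0, 0, 0]}
    - {"offset": [-1.4, -1.8, -3], "twist": [0, 0, 0]}
    - {"offset": [0, 0, -4], "twist": [0, 0, 0]}
    - {"offset": [0, 0, -4], "twist": [0, 0, 0]}

```text
t: 6.35
tcp_pos: [0.4478, -0.022, 0.1175]
ee_rot: [0.002, 0.736, 0.677, 0.001]
ft_force: [0.4, -1.1, -0.7]
opening: 0.0134
```

>>> arm_command:
  plan:
    - {"offset": [0, 0, -2], "twist": [0, 0, 0]}
    - {"offset": [0, 0, -2], "twist": [0, 0, 0]}
    - {"offset": [0, 0, -0.8], "twist": [0, 0, 0]}
    - {"offset": [0, 0, 0], "twist": [0, 0, 0]}
    - {"offset": [0, 0, 0], "twist": [0, 0, 0]}

```text
t: 6.85
tcp_pos: [0.4478, -0.021, 0.0701]
ee_rot: [0.001, 0.735, 0.678, 0.0]
ft_force: [0.3, 0.1, -0.2]
opening: 0.0136
```

```bash
python3 look.py 5; python3 - <<'E'
from plant import cams
from h import *
C=wcam(4)
for n,(x,y) in {"well":(145,462),"w3":(325,462),"w1":(335,171)}.items(): print(n,onz(C,(240+x/3.5,70+y/3.5),.095).round(4))
for n,(x,y) in {"t1":(145,174),"t2":(145,333)}.items(): print(n,onz(C,(240+x/3.5,70+y/3.5),.112).round(4))
f=cams.read_camera("scene")["frame"];crop(f,200,150,140,120,5,"s5.png")
E
```

```text
6.85 [ 0.4478 -0.021   0.0701] ytool yaw -4.665471851534033 z [ 0.001 -0.    -1.   ] 0.013649750510796962 [ 0.34  0.11 -0.17]
well [0.6198 0.2087 0.095 ]
w3 [0.6656 0.2048 0.095 ]
w1 [0.671  0.2766 0.095 ]
t1 [0.6259 0.2802 0.112 ]
t2 [0.6229 0.2444 0.112 ]
```

View pics/s5.png

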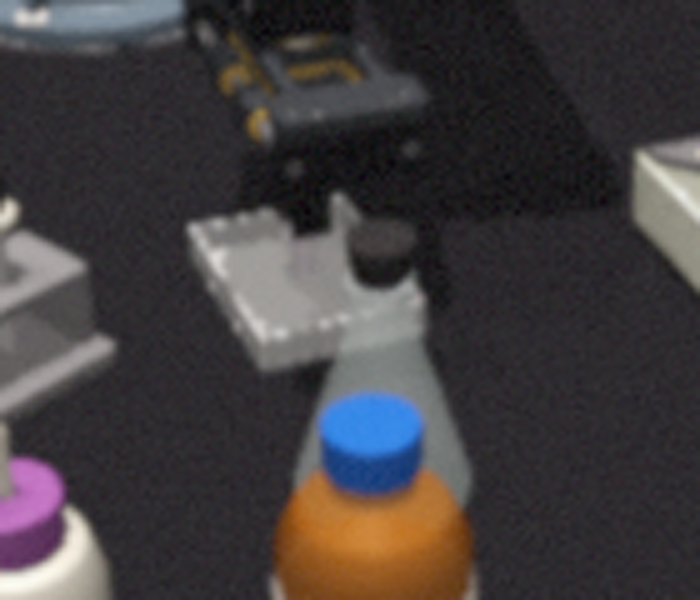

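View pics/w_5.png

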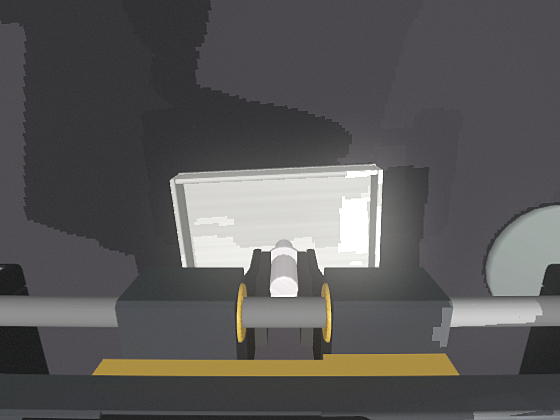

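>>> arm_command:
  plan:
    - {"offset": [0, 0, -0.5], "twist": [0, 0, 0]}
    - {"offset": [0, 0, -0.5], "twist": [0, 0, 0]}
    - {"offset": [0, 0, 0], "twist": [0, 0, 0]}

```text
t: 7.25
tcp_pos: [0.4471, -0.0209, 0.0592]
ee_rot: [-0.0, 0.735, 0.678, -0.0]
ft_force: [-0.1, -0.0, -0.1]
opening: 0.0132
```

>>> arm_command:
  plan:
    - {"offset": [0, 0, 0], "twist": [0, 0, 0]}
    - {"offset": [0, 0, 0], "twist": [0, 0, 0]}
    - {"offset": [0, 0, 0], "twist": [0, 0, 0]}
    - {"offset": [0, 0, 0], "twist": [0, 0, 0]}
    - {"offset": [0, 0, 0], "twist": [0, 0, 0]}
    - {"offset": [0, 0, 0], "twist": [0, 0, 0]}
    - {"offset": [0, 0, 0], "twist": [0, 0, 0]}
    - {"offset": [0, 0, 0], "twist": [0, 0, 0]}
  gripper: -1

```text
t: 8.05
tcp_pos: [0.4473, -0.0209, 0.0596]
ee_rot: [0.0, 0.735, 0.678, 0.0]
ft_force: [0.9, -1.0, -0.1]
opening: 0.0695
```

```bash
python3 look.py 6
```

```text
8.05 [ 0.4473 -0.0209  0.0596] ytool yaw -4.669002587513541 z [ 0. -0. -1.] 0.06954075082406794 [ 0.88 -0.96 -0.07]
```

View pics/w_6.png

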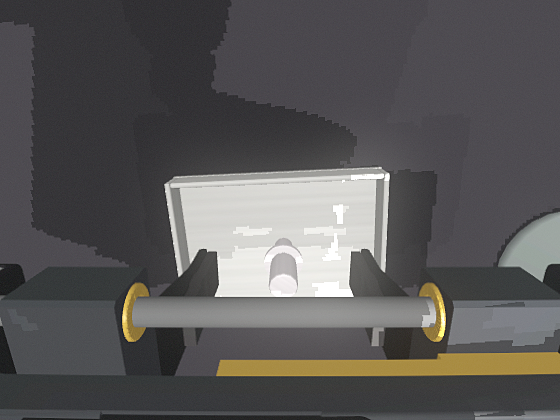

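The plug stands upright in the tray at (284,270). Moving on to the probe.

>>> arm_command:
  plan:
    - {"offset": [0, 0, 2], "twist": [0, 0, 0]}
    - {"offset": [0, 0, 4], "twist": [0, 0, 0]}
    - {"offset": [0, 0, 5], "twist": [0, 0, 0]}
    - {"offset": [0, 0, 5], "twist": [0, 0, 0]}
    - {"offset": [0.4, -2, 3], "twist": [0, 0, 3.6]}
    - {"offset": [0.8, -4.5, 0], "twist": [0, 0, 5]}
    - {"offset": [0.8, -4.5, 0], "twist": [0, 0, 5]}
    - {"offset": [0.8, -4.5, 0], "twist": [0, 0, 5]}
    - {"offset": [0.8, -4.5, 0], "twist": [0, 0, 5]}
    - {"offset": [0.8, -4.2, 0], "twist": [0, 0, 5]}

```text
t: 9.1
tcp_pos: [0.4911, -0.2649, 0.2495]
ee_rot: [-0.0, 0.544, 0.839, 0.0]
ft_force: [0.5, 0.2, 0.0]
opening: 0.0868
```

>>> arm_command:
  plan:
    - {"offset": [0.4, -2, 0], "twist": [0, 0, 0]}
    - {"offset": [0, 0, 0], "twist": [0, 0, 0]}
    - {"offset": [0, 0, 0], "twist": [0, 0, 0]}

```text
t: 9.4
tcp_pos: [0.4946, -0.2823, 0.2489]
ee_rot: [-0.001, 0.546, 0.838, 0.0]
ft_force: [-0.2, -0.0, -0.4]
opening: 0.0869
```

```bash
python3 look.py 7
```

```text
9.4 [ 0.4946 -0.2823  0.2489] ytool yaw 23.871386295030813 z [-0.001  0.002 -1.   ] 0.08688012085827825 [-0.24 -0.02 -0.42]
```

View pics/w_7.png

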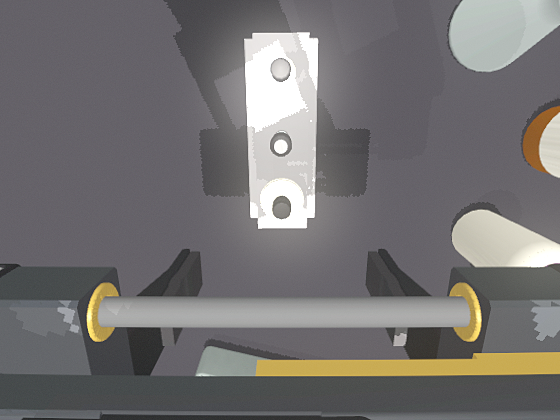

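The probe is at (282,207) with its disc at (282,198), and the stand is vertical in the view, so the yaw matches. I'll check the wash-bottle clearance and compute the grip centre.

```bash
python3 - <<'E'
from h import *
C=wcam(7);f=cv2.imread("pics/w_7.png");crop(f,220,130,120,110,5,"w_7c.png")
from plant import cams
T=cam(cams.read_camera("top"));S=cam(cams.read_camera("scene"))
print("griptop",onz(C,(282,208),.116))
print("wash", tri([ray(T,(374,153)),ray(S,(202,250))]), "spout tip",tri([ray(T,(401,139)),ray(S,(170,256))]), onz(T,(356,182),0.0))
print("flask",tri([ray(T,(279,207)),ray(S,(277,201))]),"bottle",tri([ray(T,(310,144)),ray(S,(274,239))]))
E
```

```text
griptop [ 0.49240457 -0.28120558  0.116     ]
wash (array([ 0.73787149, -0.24645138,  0.14457719]), [np.float64(0.0014490505230846911), np.float64(0.0014490505230846725)]) spout tip (array([ 0.76048143, -0.30101606,  0.16692202]), [np.float64(0.0008546268749385687), np.float64(0.000854626874938659)]) [ 0.71450933 -0.23079651  0.        ]
flask (array([ 0.62674481, -0.05259598,  0.13270827]), [np.float64(0.0012075579083227754), np.float64(0.0012075579083228275)]) bottle (array([ 0.75743602, -0.11639666,  0.14075761]), [np.float64(0.0005680603818057029), np.float64(0.0005680603818056413)])
```

View pics/w_7c.png

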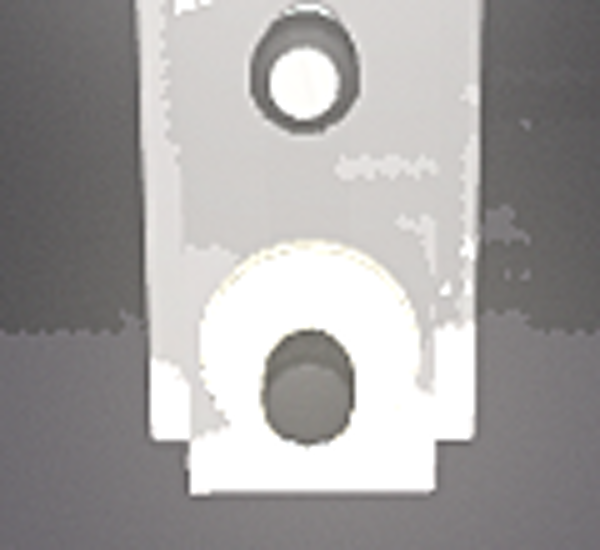

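>>> arm_command:
  plan:
    - {"offset": [-0.1, -0.1, -2], "twist": [0, 0, 0]}
    - {"offset": [0, 0, -4], "twist": [0, 0, 0]}
    - {"offset": [0, 0, -3], "twist": [0, 0, 0]}
    - {"offset": [0, 0, -2.5], "twist": [0, 0, 0]}
    - {"offset": [0, 0, -1], "twist": [0, 0, 0]}
    - {"offset": [0, 0, -0.7], "twist": [0, 0, 0]}
    - {"offset": [0, 0, 0], "twist": [0, 0, 0]}
    - {"offset": [0, 0, 0], "twist": [0, 0, 0]}

```text
t: 10.35
tcp_pos: [0.495, -0.2842, 0.1187]
ee_rot: [0.001, 0.545, 0.838, -0.0]
ft_force: [1.0, 0.3, 0.1]
opening: 0.087
```

```bash
python3 look.py 8
```

```text
10.35 [ 0.495  -0.2842  0.1187] ytool yaw 23.95009272722685 z [ 0.002 -0.001 -1.   ] 0.08700740064003874 [1.04 0.33 0.12]
```

View pics/w_8.png

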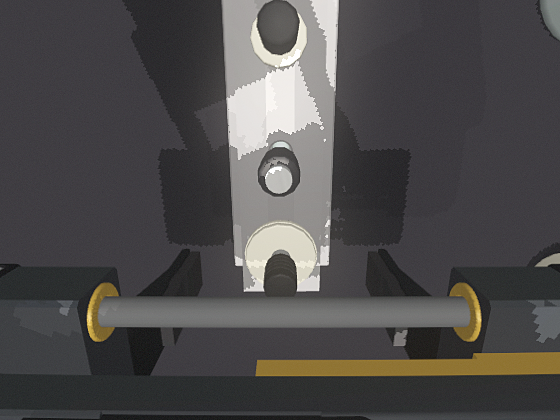

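>>> arm_command:
  plan:
    - {"offset": [-0.15, -0.05, -0.2], "twist": [0, 0, 0]}
    - {"offset": [0, 0, 0], "twist": [0, 0, 0]}
    - {"offset": [0, 0, 0], "twist": [0, 0, 0]}

```text
t: 10.7
tcp_pos: [0.4928, -0.2846, 0.1159]
ee_rot: [0.0, 0.545, 0.838, -0.0]
ft_force: [0.5, 0.3, -0.7]
opening: 0.0869
```

>>> arm_command:
  plan:
    - {"offset": [0, 0, 0], "twist": [0, 0, 0]}
    - {"offset": [0, 0, 0], "twist": [0, 0, 0]}
    - {"offset": [0, 0, 0], "twist": [0, 0, 0]}
    - {"offset": [0, 0, 0], "twist": [0, 0, 0]}
    - {"offset": [0, 0, 0], "twist": [0, 0, 0]}
    - {"offset": [0, 0, 0], "twist": [0, 0, 0]}
    - {"offset": [0, 0, 0], "twist": [0, 0, 0]}
    - {"offset": [0, 0, 0], "twist": [0, 0, 0]}
    - {"offset": [0, 0, 0], "twist": [0, 0, 0]}
    - {"offset": [0, 0, 0], "twist": [0, 0, 0]}
  gripper: 1
  grip_force: 20

```text
t: 11.7
tcp_pos: [0.4928, -0.2844, 0.1155]
ee_rot: [0.0, 0.545, 0.838, 0.0]
ft_force: [0.3, 0.6, -0.4]
opening: 0.0156
```

>>> arm_command:
  plan:
    - {"offset": [0, 0, 0], "twist": [0, 0, 0]}
    - {"offset": [0, 0, 0], "twist": [0, 0, 0]}
    - {"offset": [0, 0, 0], "twist": [0, 0, 0]}

```text
t: 12.0
tcp_pos: [0.4928, -0.2845, 0.1156]
ee_rot: [-0.0, 0.545, 0.838, -0.0]
ft_force: [-0.5, 0.6, -0.1]
opening: 0.0152
```

```bash
python3 look.py 9
```

```text
12.0 [ 0.4928 -0.2845  0.1156] ytool yaw 23.93340776755622 z [-0. -0. -1.] 0.015195691253785403 [-0.5   0.56 -0.14]
```

View pics/w_9.png

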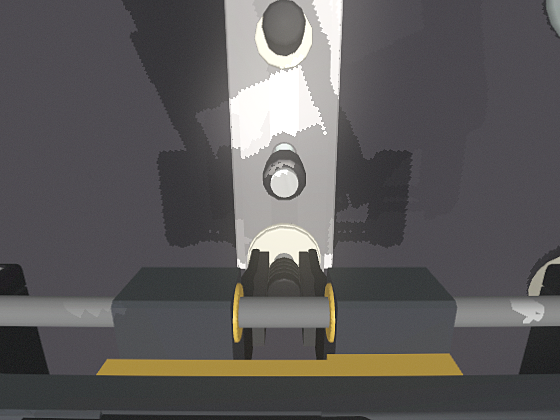

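Grip closed at 15 mm on the probe grip, clear of the stop. Lifting straight up.

>>> arm_command:
  plan:
    - {"offset": [0, 0, 0.5], "twist": [0, 0, 0]}
    - {"offset": [0, 0, 1], "twist": [0, 0, 0]}
    - {"offset": [0, 0, 1.5], "twist": [0, 0, 0]}
    - {"offset": [0, 0, 2], "twist": [0, 0, 0]}
    - {"offset": [0, 0, 2.5], "twist": [0, 0, 0]}
    - {"offset": [0, 0, 3], "twist": [0, 0, 0]}
    - {"offset": [0, 0, 3], "twist": [0, 0, 0]}
    - {"offset": [0, 0, 3], "twist": [0, 0, 0]}
    - {"offset": [0, 0, 0], "twist": [0, 0, 0]}
    - {"offset": [0, 0, 0], "twist": [0, 0, 0]}

```text
t: 13.05
tcp_pos: [0.4928, -0.2843, 0.2814]
ee_rot: [0.001, 0.545, 0.838, -0.0]
ft_force: [-0.4, -0.1, -1.6]
opening: 0.0149
```

```bash
python3 look.py 10; python3 - <<'E'
from plant import robot,cams
from h import *
c=cams.read_camera("scene");f=c["frame"];cv2.imwrite("pics/s10.png",f);crop(f,130,110,140,120,5,"s10c.png")
E
```

```text
13.05 [ 0.4928 -0.2843  0.2814] ytool yaw 23.934849013694123 z [ 0.001 -0.001 -1.   ] 0.01491750119238565 [-0.44 -0.14 -1.62]
```

View pics/s10c.png

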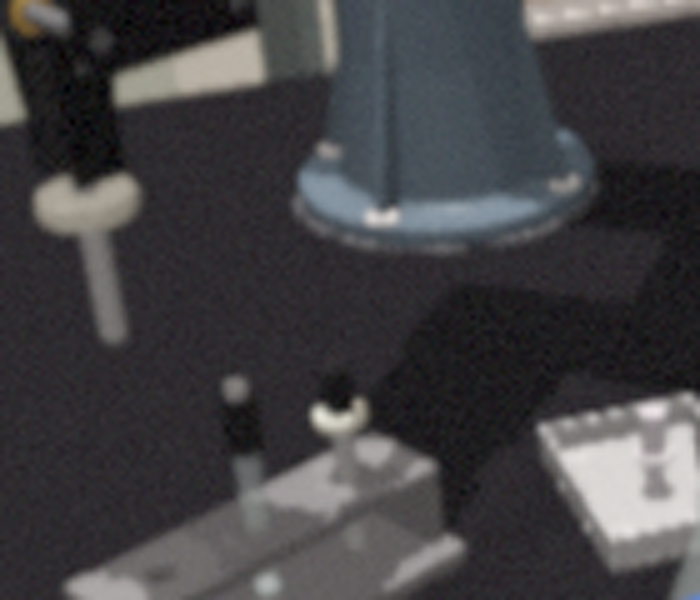

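View pics/w_10.png

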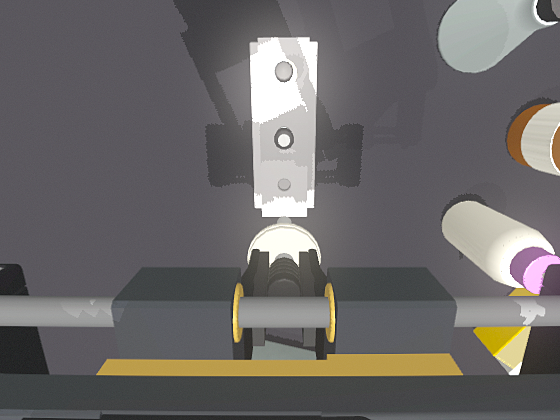

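```bash
python3 - <<'E'
from plant import robot,cams
from h import *
S=cam(cams.read_camera("scene"));c=cams.read_camera("top");T=cam(c);cv2.imwrite("pics/t10.png",c["frame"])
W=wcam(10);t=np.array([.4928,-.2843,.2814])
for dz in (-.03,-.0336,-.0416,-.1036):print(dz,[proj(q,t+[0,0,dz]).round(1) for q in (S,W,T)])
crop(cv2.imread("pics/w_10.png"),235,200,100,100,6,"w10c.png")
crop(c["frame"],340,200,100,100,6,"t10c.png")
E
```

```text
-0.03 [array([[145.9, 145.7]]), array([[284. , 265.2]]), array([[409.9, 268. ]])]
-0.0336 [array([[146.3, 147.3]]), array([[284. , 262.3]]), array([[409.4, 268.2]])]
-0.0416 [array([[147. , 150.9]]), array([[284. , 256.1]]), array([[408.3, 268.6]])]
-0.1036 [array([[152.4, 177.4]]), array([[283.8, 221.1]]), array([[400.2, 271.5]])]
```

View pics/w10c.png

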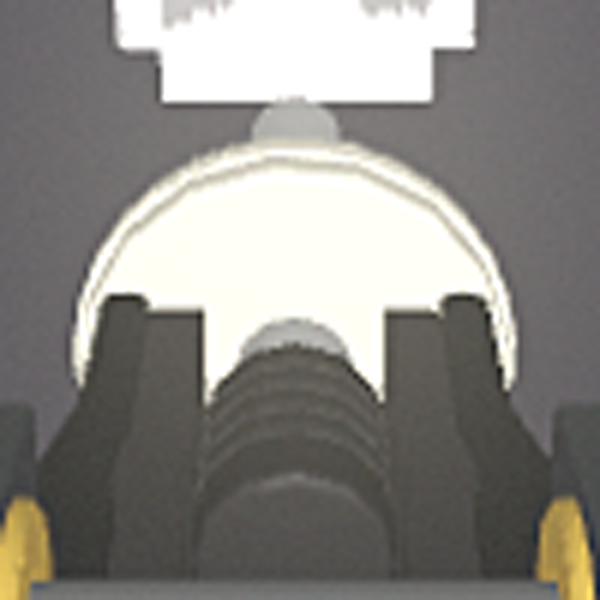

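View pics/t10c.png

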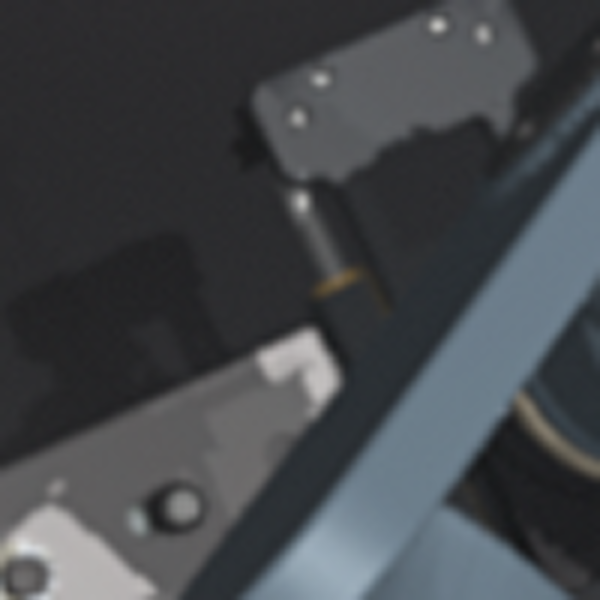

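The tip sits at about (284,224), which matches a vertical probe under the TCP. Moving to the heater.

>>> arm_command:
  plan:
    - {"offset": [0.5, 2, 0], "twist": [0, 0, -2]}
    - {"offset": [1, 4, 0], "twist": [0, 0, -2.6]}
    - {"offset": [1.1, 4.2, 0], "twist": [0, 0, -2.6]}
    - {"offset": [1.1, 4.2, 0], "twist": [0, 0, -2.6]}
    - {"offset": [1.1, 4.2, 0], "twist": [0, 0, -2.6]}
    - {"offset": [1.1, 4.2, 0], "twist": [0, 0, -2.6]}
    - {"offset": [1.1, 4.2, 0], "twist": [0, 0, -2.6]}
    - {"offset": [1.1, 4.2, 0], "twist": [0, 0, -2.6]}
    - {"offset": [1.1, 4.2, 0], "twist": [0, 0, -2.6]}
    - {"offset": [1.1, 4.2, 0], "twist": [0, 0, -2.6]}

```text
t: 14.25
tcp_pos: [0.5955, 0.1133, 0.279]
ee_rot: [-0.001, 0.717, 0.697, -0.001]
ft_force: [0.7, -0.8, -1.3]
opening: 0.0154
```

>>> arm_command:
  plan:
    - {"offset": [1.1, 4.2, 0], "twist": [0, 0, -2.6]}
    - {"offset": [0.9, 3.5, 0], "twist": [0, 0, -0.6]}
    - {"offset": [0.5, 2, -1], "twist": [0, 0, 0]}
    - {"offset": [0, 0, -2], "twist": [0, 0, 0]}
    - {"offset": [0, 0, -1], "twist": [0, 0, 0]}
    - {"offset": [0, 0, 0], "twist": [0, 0, 0]}
    - {"offset": [0, 0, 0], "twist": [0, 0, 0]}
    - {"offset": [0, 0, 0], "twist": [0, 0, 0]}

```text
t: 15.05
tcp_pos: [0.6215, 0.2078, 0.2413]
ee_rot: [0.0, 0.736, 0.677, 0.001]
ft_force: [0.3, 0.3, -0.8]
opening: 0.0153
```

```bash
python3 look.py 11; python3 - <<'E'
from plant import robot,cams
from h import *
c=cams.read_camera("scene");crop(c["frame"],320,110,120,120,5,"s11c.png")
c=cams.read_camera("top");crop(c["frame"],90,160,110,110,5,"t11c.png")
crop(cv2.imread("pics/w_11.png"),215,130,140,140,5,"w11c.png")
E
```

```text
15.05 [0.6215 0.2078 0.2413] ytool yaw -4.739059424198309 z [ 0.001  0.    -1.   ] 0.015303775584103027 [ 0.33  0.32 -0.82]
```

View pics/w11c.png

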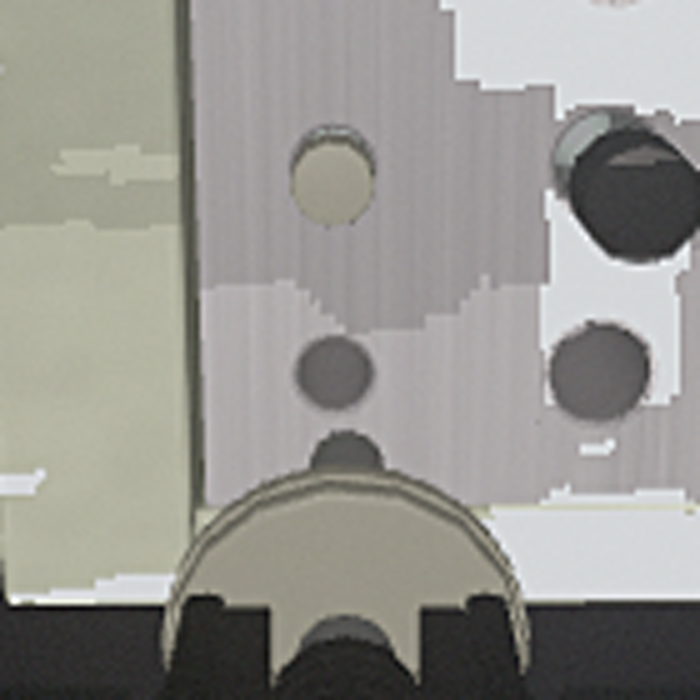

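View pics/s11c.png

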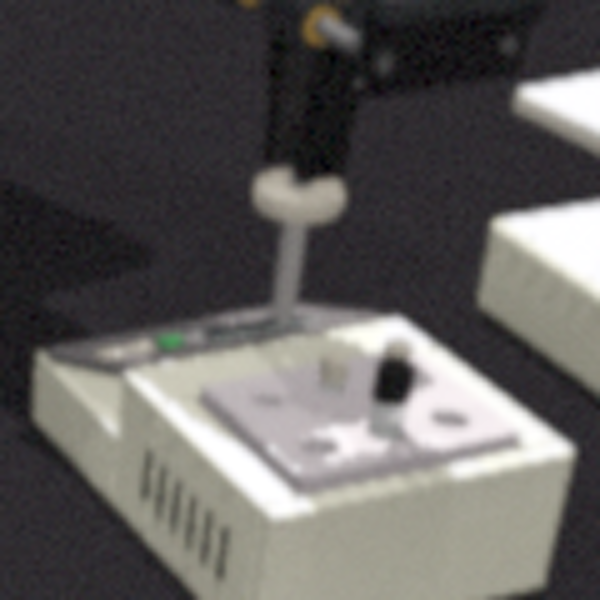

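View pics/t11c.png

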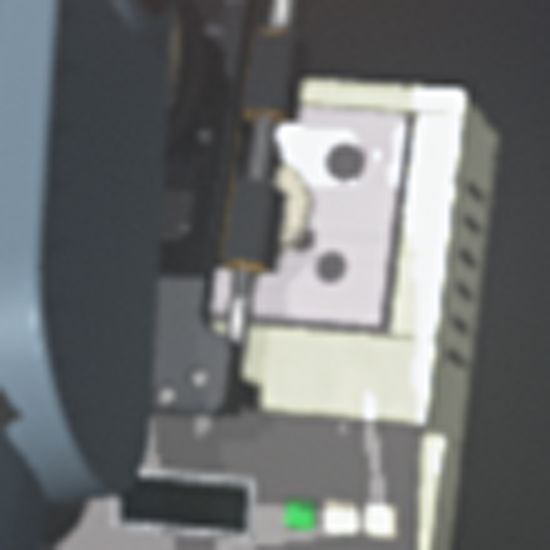

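```bash
python3 - <<'E'
from h import *
C=wcam(11)
print("well",onz(C,(282,204.4),.095),"tip",onz(C,(284.4,223.6),.1432))
E
```

```text
well [0.61993329 0.20869226 0.095     ] tip [0.62173785 0.20771976 0.1432    ]
```

>>> arm_command:
  plan:
    - {"offset": [-0.1, 0.1, -1], "twist": [0, 0, 0]}
    - {"offset": [0, 0, -1.5], "twist": [0, 0, 0]}
    - {"offset": [0, 0, -0.8], "twist": [0, 0, 0]}
    - {"offset": [0, 0, 0], "twist": [0, 0, 0]}
    - {"offset": [0, 0, 0], "twist": [0, 0, 0]}

```text
t: 15.7
tcp_pos: [0.6199, 0.2096, 0.2074]
ee_rot: [-0.0, 0.735, 0.678, -0.0]
ft_force: [0.5, -0.3, -1.0]
opening: 0.0152
```

```bash
python3 look.py 12; python3 - <<'E'
from plant import robot,cams
from h import *
c=cams.read_camera("scene");crop(c["frame"],335,140,90,90,6,"s12c.png")
crop(cv2.imread("pics/w_12.png"),215,130,140,140,5,"w12c.png")
E
```

```text
15.7 [0.6199 0.2096 0.2074] ytool yaw -4.669243449244641 z [-0.  0. -1.] 0.015201697006216154 [ 0.45 -0.28 -1.  ]
```

View pics/w12c.png

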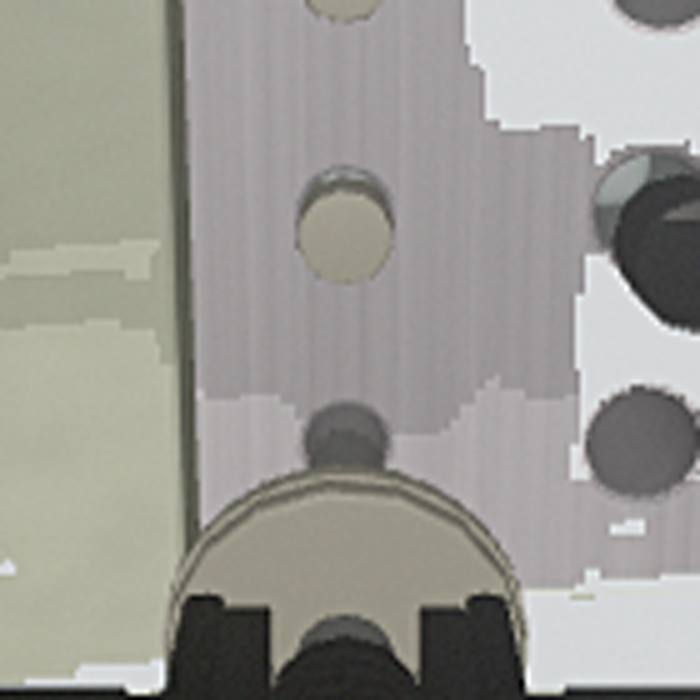

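View pics/s12c.png

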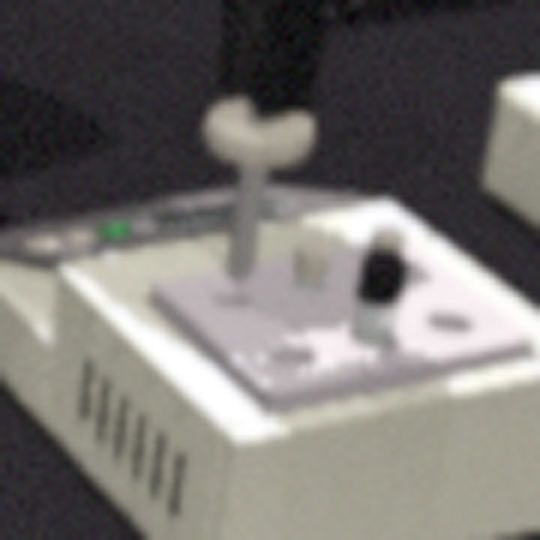

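```bash
python3 - <<'E'
from h import *
C=wcam(12)
f=cv2.imread("pics/w_12.png");crop(f,265,205,40,30,18,"w12d.png")
print("tip",onz(C,(284.2,223.6),.1093), "well px for (.6199,.2087)",proj(C,[.6199,.2087,.095]),"r px",proj(C,[.6199,.2152,.095]),"edge lat",proj(C,[[.6134,.2087,.095],[.6264,.2087,.095]]))
E
```

```text
tip [0.61988255 0.20957761 0.1093    ] well px for (.6199,.2087) [[284.28062105 218.57360459]] r px [[283.5826223  210.53377791]] edge lat [[275.87944774 219.23633812]
 [292.69186404 217.90988912]]
```

View pics/w12d.png

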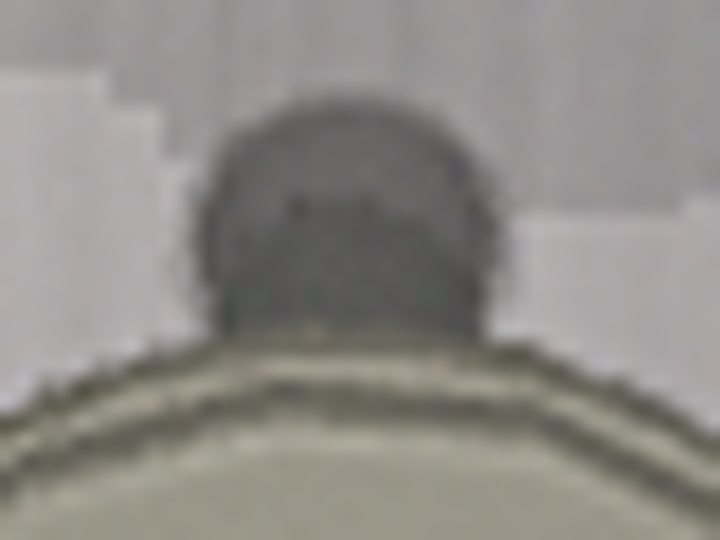

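Laterally aligned; the tip is about 1 mm too far in +y. Correcting and lowering part-way.

>>> arm_command:
  plan:
    - {"offset": [0, -0.1, 0], "twist": [0, 0, 0]}
    - {"offset": [0, 0, -0.5], "twist": [0, 0, 0]}
    - {"offset": [0, 0, -0.5], "twist": [0, 0, 0]}
    - {"offset": [0, 0, -0.5], "twist": [0, 0, 0]}
    - {"offset": [0, 0, -0.5], "twist": [0, 0, 0]}
    - {"offset": [0, 0, 0], "twist": [0, 0, 0]}
    - {"offset": [0, 0, 0], "twist": [0, 0, 0]}

```text
t: 16.5
tcp_pos: [0.6197, 0.2086, 0.1872]
ee_rot: [-0.0, 0.735, 0.678, -0.0]
ft_force: [1.2, -1.0, -1.1]
opening: 0.0158
```

>>> arm_command:
  plan:
    - {"offset": [0, 0, -0.5], "twist": [0, 0, 0]}
    - {"offset": [0, 0, -0.5], "twist": [0, 0, 0]}
    - {"offset": [0, 0, -0.5], "twist": [0, 0, 0]}
    - {"offset": [0, 0, -0.5], "twist": [0, 0, 0]}
    - {"offset": [0, 0, -0.4], "twist": [0, 0, 0]}
    - {"offset": [0, 0, 0], "twist": [0, 0, 0]}
    - {"offset": [0, 0, 0], "twist": [0, 0, 0]}

```text
t: 17.2
tcp_pos: [0.6198, 0.2086, 0.1634]
ee_rot: [-0.0, 0.735, 0.678, -0.0]
ft_force: [0.0, -0.0, -1.5]
opening: 0.0154
```

```bash
python3 look.py 13; python3 - <<'E'
from plant import robot,cams
from h import *
c=cams.read_camera("scene");crop(c["frame"],335,140,90,90,6,"s13c.png")
for i in range(6): print(robot.observe()["ft_force"],robot.observe()["ft_torque"])
E
```

```text
17.2 [0.6198 0.2086 0.1634] ytool yaw -4.669495805807004 z [-0. -0. -1.] 0.015439933333183877 [ 0.05 -0.02 -1.53]
[-0.4751803   0.09118041 -1.07056285] [-0.04712019 -0.08740608 -0.01274131]
[-0.4751803   0.09118041 -1.07056285] [-0.04712019 -0.08740608 -0.01274131]
[-0.4751803   0.09118041 -1.07056285] [-0.04712019 -0.08740608 -0.01274131]
[-0.4751803   0.09118041 -1.07056285] [-0.04712019 -0.08740608 -0.01274131]
[-0.4751803   0.09118041 -1.07056285] [-0.04712019 -0.08740608 -0.01274131]
[-0.4751803   0.09118041 -1.07056285] [-0.04712019 -0.08740608 -0.01274131]
```

View pics/s13c.png

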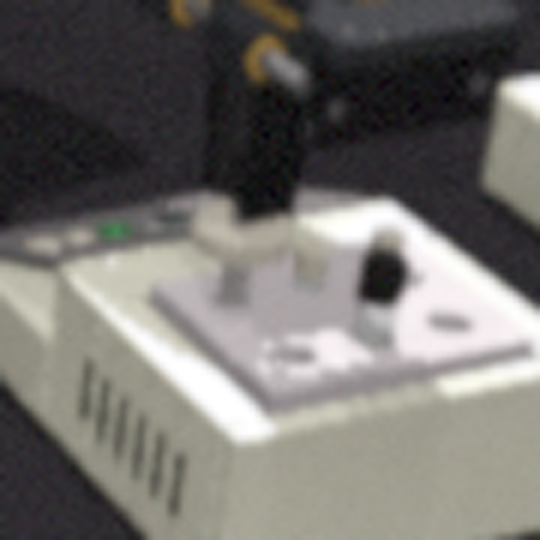

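View pics/w_13.png

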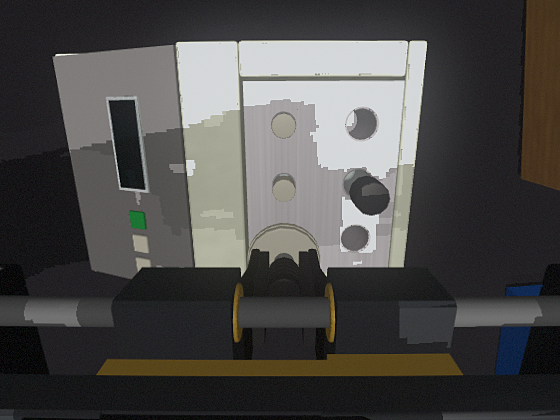

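>>> arm_command:
  plan:
    - {"offset": [0, 0, -0.3], "twist": [0, 0, 0]}
    - {"offset": [0, 0, -0.3], "twist": [0, 0, 0]}
    - {"offset": [0, 0, -0.3], "twist": [0, 0, 0]}
    - {"offset": [0, 0, -0.1], "twist": [0, 0, 0]}
    - {"offset": [0, 0, 0], "twist": [0, 0, 0]}
    - {"offset": [0, 0, 0], "twist": [0, 0, 0]}

```text
t: 17.9
tcp_pos: [0.6199, 0.2086, 0.1535]
ee_rot: [-0.0, 0.735, 0.678, -0.0]
ft_force: [-0.4, -0.7, -1.1]
opening: 0.0154
```

>>> arm_command:
  plan:
    - {"offset": [0, 0, -0.1], "twist": [0, 0, 0]}
    - {"offset": [0, 0, 0], "twist": [0, 0, 0]}
    - {"offset": [0, 0, 0], "twist": [0, 0, 0]}

```text
t: 18.2
tcp_pos: [0.6198, 0.2086, 0.1526]
ee_rot: [-0.0, 0.735, 0.678, -0.0]
ft_force: [0.3, 0.6, -0.2]
opening: 0.0151
```

>>> arm_command:
  plan:
    - {"offset": [0, 0, -0.1], "twist": [0, 0, 0]}
    - {"offset": [0, 0, 0], "twist": [0, 0, 0]}
    - {"offset": [0, 0, 0], "twist": [0, 0, 0]}

```text
t: 18.5
tcp_pos: [0.6198, 0.2086, 0.1515]
ee_rot: [-0.0, 0.735, 0.678, -0.0]
ft_force: [0.5, 0.6, -1.7]
opening: 0.0154
```

>>> arm_command:
  plan:
    - {"offset": [0, 0, -0.1], "twist": [0, 0, 0]}
    - {"offset": [0, 0, 0], "twist": [0, 0, 0]}
    - {"offset": [0, 0, 0], "twist": [0, 0, 0]}

```text
t: 18.8
tcp_pos: [0.6198, 0.2086, 0.1505]
ee_rot: [-0.0, 0.735, 0.678, -0.0]
ft_force: [-0.6, 1.3, -1.3]
opening: 0.0157
```

>>> arm_command:
  plan:
    - {"offset": [0, 0, -0.1], "twist": [0, 0, 0]}
    - {"offset": [0, 0, 0], "twist": [0, 0, 0]}
    - {"offset": [0, 0, 0], "twist": [0, 0, 0]}

```text
t: 19.1
tcp_pos: [0.6198, 0.2086, 0.1495]
ee_rot: [-0.0, 0.735, 0.678, -0.0]
ft_force: [0.4, -0.4, -0.9]
opening: 0.0154
```

>>> arm_command:
  plan:
    - {"offset": [0, 0, -0.1], "twist": [0, 0, 0]}
    - {"offset": [0, 0, 0], "twist": [0, 0, 0]}
    - {"offset": [0, 0, 0], "twist": [0, 0, 0]}

```text
t: 19.4
tcp_pos: [0.6198, 0.2085, 0.1485]
ee_rot: [-0.0, 0.735, 0.678, -0.0]
ft_force: [-0.2, -0.1, -1.2]
opening: 0.0149
```

>>> arm_command:
  plan:
    - {"offset": [0, 0, -0.1], "twist": [0, 0, 0]}
    - {"offset": [0, 0, 0], "twist": [0, 0, 0]}
    - {"offset": [0, 0, 0], "twist": [0, 0, 0]}

```text
t: 19.7
tcp_pos: [0.6198, 0.2085, 0.1475]
ee_rot: [-0.0, 0.735, 0.678, -0.0]
ft_force: [-0.1, 0.5, -1.7]
opening: 0.0152
```

>>> arm_command:
  plan:
    - {"offset": [0, 0, -0.1], "twist": [0, 0, 0]}
    - {"offset": [0, 0, 0], "twist": [0, 0, 0]}
    - {"offset": [0, 0, 0], "twist": [0, 0, 0]}

```text
t: 20.0
tcp_pos: [0.6198, 0.2085, 0.1465]
ee_rot: [-0.0, 0.735, 0.678, -0.0]
ft_force: [0.6, -1.1, -0.3]
opening: 0.0154
```

>>> arm_command:
  plan:
    - {"offset": [0, 0, -0.1], "twist": [0, 0, 0]}
    - {"offset": [0, 0, 0], "twist": [0, 0, 0]}
    - {"offset": [0, 0, 0], "twist": [0, 0, 0]}

```text
t: 20.3
tcp_pos: [0.6201, 0.2086, 0.146]
ee_rot: [0.0, 0.735, 0.678, 0.0]
ft_force: [-1.0, 0.2, 2.7]
opening: 0.0156
```

Contact felt: z stopped at 0.1460 and the force went from −1.2 to +2.7 N. Holding there for over a second.

>>> arm_command:
  plan:
    - {"offset": [0, 0, 0], "twist": [0, 0, 0]}
    - {"offset": [0, 0, 0], "twist": [0, 0, 0]}
    - {"offset": [0, 0, 0], "twist": [0, 0, 0]}
    - {"offset": [0, 0, 0], "twist": [0, 0, 0]}
    - {"offset": [0, 0, 0], "twist": [0, 0, 0]}
    - {"offset": [0, 0, 0], "twist": [0, 0, 0]}
    - {"offset": [0, 0, 0], "twist": [0, 0, 0]}

```text
t: 21.0
tcp_pos: [0.6201, 0.2086, 0.1459]
ee_rot: [0.0, 0.735, 0.678, 0.0]
ft_force: [-0.5, 0.4, 6.0]
opening: 0.0154
```

>>> arm_command:
  plan:
    - {"offset": [0, 0, 0], "twist": [0, 0, 0]}
    - {"offset": [0, 0, 0], "twist": [0, 0, 0]}
    - {"offset": [0, 0, 0], "twist": [0, 0, 0]}
    - {"offset": [0, 0, 0], "twist": [0, 0, 0]}
    - {"offset": [0, 0, 0], "twist": [0, 0, 0]}
    - {"offset": [0, 0, 0], "twist": [0, 0, 0]}

```text
t: 21.6
tcp_pos: [0.6201, 0.2086, 0.1458]
ee_rot: [0.0, 0.735, 0.678, 0.0]
ft_force: [-0.6, 0.4, 4.6]
opening: 0.015
```

```bash
python3 look.py 14; python3 - <<'E'
from plant import robot,cams
from h import *
c=cams.read_camera("scene");crop(c["frame"],335,140,90,90,6,"s14c.png")
E
```

```text
21.6 [0.6201 0.2086 0.1458] ytool yaw -4.67121921723364 z [ 0.001  0.    -1.   ] 0.014955982536751684 [-0.62  0.42  4.56]
```

View pics/w_14.png

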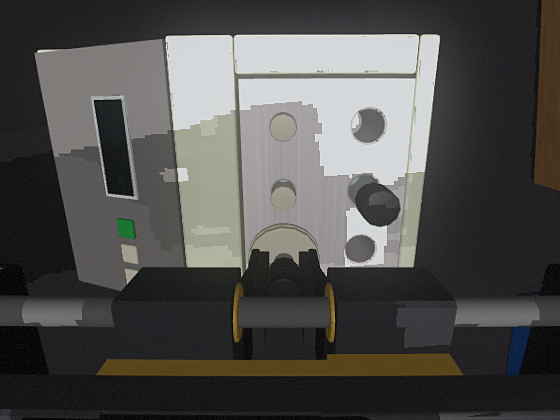

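View pics/s14c.png

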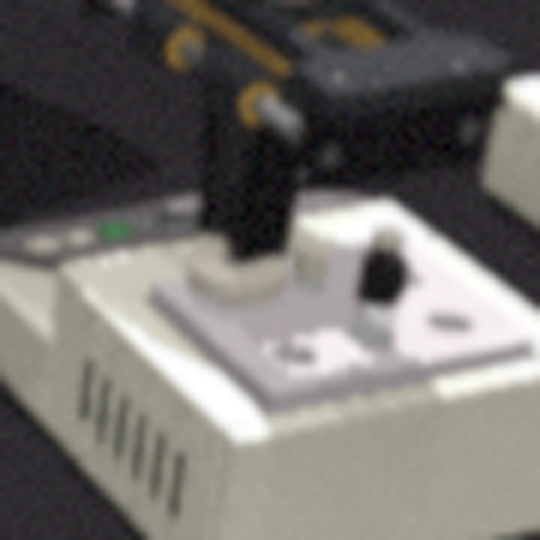

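>>> arm_command:
  plan:
    - {"offset": [0, 0, 0], "twist": [0, 0, 0]}
    - {"offset": [0, 0, 0], "twist": [0, 0, 0]}
    - {"offset": [0, 0, 0], "twist": [0, 0, 0]}
    - {"offset": [0, 0, 0], "twist": [0, 0, 0]}
  gripper: 0.44

```text
t: 22.1
tcp_pos: [0.6195, 0.2085, 0.1449]
ee_rot: [-0.0, 0.735, 0.678, -0.0]
ft_force: [-0.8, -0.1, 0.1]
opening: 0.0242
```

```bash
python3 look.py 15; python3 - <<'E'
from h import *
crop(cv2.imread("pics/w_15.png"),215,200,140,120,5,"w15c.png")
E
```

```text
22.1 [0.6195 0.2085 0.1449] ytool yaw -4.6685084656421365 z [-0.001 -0.    -1.   ] 0.024205435282025074 [-0.83 -0.11  0.05]
```

View pics/w15c.png

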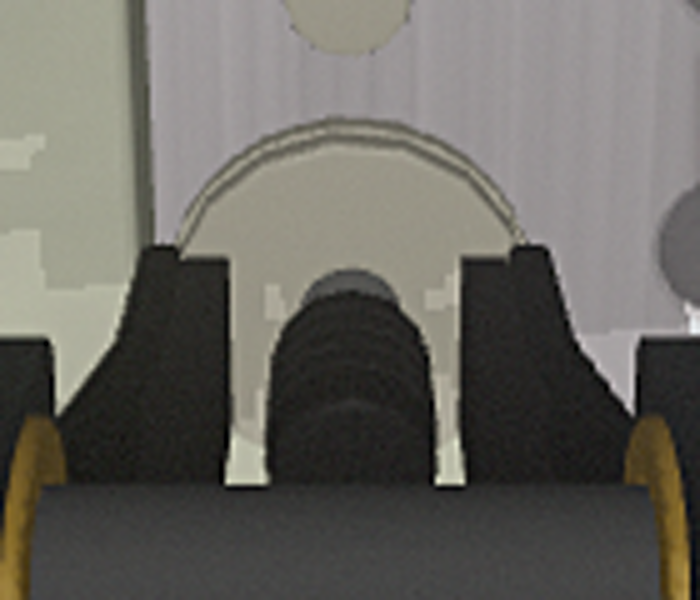

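The jaws are open to 24 mm and centred around the grip, over the stop. Pushing the stop down.

>>> arm_command:
  plan:
    - {"offset": [0, 0, -0.2], "twist": [0, 0, 0]}
    - {"offset": [0, 0, -0.2], "twist": [0, 0, 0]}
    - {"offset": [0, 0, -0.2], "twist": [0, 0, 0]}
    - {"offset": [0, 0, -0.2], "twist": [0, 0, 0]}
    - {"offset": [0, 0, 0], "twist": [0, 0, 0]}
    - {"offset": [0, 0, 0], "twist": [0, 0, 0]}

```text
t: 22.75
tcp_pos: [0.6198, 0.2085, 0.1375]
ee_rot: [-0.0, 0.735, 0.678, -0.0]
ft_force: [0.6, 0.4, -0.5]
opening: 0.0243
```

>>> arm_command:
  plan:
    - {"offset": [0, 0, -0.2], "twist": [0, 0, 0]}
    - {"offset": [0, 0, -0.2], "twist": [0, 0, 0]}
    - {"offset": [0, 0, 0], "twist": [0, 0, 0]}
    - {"offset": [0, 0, 0], "twist": [0, 0, 0]}

```text
t: 23.15
tcp_pos: [0.6198, 0.2086, 0.1335]
ee_rot: [0.0, 0.735, 0.678, 0.0]
ft_force: [-0.5, 0.4, 2.2]
opening: 0.0242
```

>>> arm_command:
  plan:
    - {"offset": [0, 0, -0.1], "twist": [0, 0, 0]}
    - {"offset": [0, 0, -0.1], "twist": [0, 0, 0]}
    - {"offset": [0, 0, -0.05], "twist": [0, 0, 0]}
    - {"offset": [0, 0, 0], "twist": [0, 0, 0]}
    - {"offset": [0, 0, 0], "twist": [0, 0, 0]}

```text
t: 23.65
tcp_pos: [0.6198, 0.2086, 0.131]
ee_rot: [-0.0, 0.735, 0.678, -0.0]
ft_force: [0.2, 0.2, 2.9]
opening: 0.0241
```

>>> arm_command:
  plan:
    - {"offset": [0, 0, -0.05], "twist": [0, 0, 0]}
    - {"offset": [0, 0, 0], "twist": [0, 0, 0]}
    - {"offset": [0, 0, 0], "twist": [0, 0, 0]}

```text
t: 23.95
tcp_pos: [0.6198, 0.2086, 0.1305]
ee_rot: [0.0, 0.735, 0.678, 0.0]
ft_force: [0.0, -0.1, 2.1]
opening: 0.0244
```

>>> arm_command:
  plan:
    - {"offset": [0, 0, -0.05], "twist": [0, 0, 0]}
    - {"offset": [0, 0, 0], "twist": [0, 0, 0]}
    - {"offset": [0, 0, 0], "twist": [0, 0, 0]}

```text
t: 24.25
tcp_pos: [0.6199, 0.2086, 0.1305]
ee_rot: [0.0, 0.735, 0.678, 0.0]
ft_force: [-2.2, -1.3, 6.2]
opening: 0.0248
```

>>> arm_command:
  plan:
    - {"offset": [0, 0, -0.05], "twist": [0, 0, 0]}
    - {"offset": [0, 0, 0], "twist": [0, 0, 0]}
    - {"offset": [0, 0, 0], "twist": [0, 0, 0]}

```text
t: 24.55
tcp_pos: [0.6199, 0.2086, 0.1305]
ee_rot: [0.0, 0.735, 0.678, 0.0]
ft_force: [-1.5, -0.9, 7.8]
opening: 0.0247
```

>>> arm_command:
  plan:
    - {"offset": [0, 0, -0.1], "twist": [0, 0, 0]}
    - {"offset": [0, 0, 0], "twist": [0, 0, 0]}
    - {"offset": [0, 0, 0], "twist": [0, 0, 0]}
    - {"offset": [0, 0, 0], "twist": [0, 0, 0]}

```text
t: 24.95
tcp_pos: [0.6199, 0.2086, 0.1304]
ee_rot: [0.0, 0.735, 0.678, 0.0]
ft_force: [-3.5, -1.0, 13.0]
opening: 0.0243
```

```bash
python3 look.py 16; python3 - <<'E'
from plant import cams
from h import *
crop(cv2.imread("pics/w_16.png"),215,200,140,120,5,"w16c.png")
c=cams.read_camera("scene");crop(c["frame"],335,140,90,90,6,"s16c.png")
E
```

```text
24.95 [0.6199 0.2086 0.1304] ytool yaw -4.658096117291482 z [ 0.001 -0.    -1.   ] 0.024328687048245576 [-3.52 -1.02 13.03]
```

View pics/w16c.png

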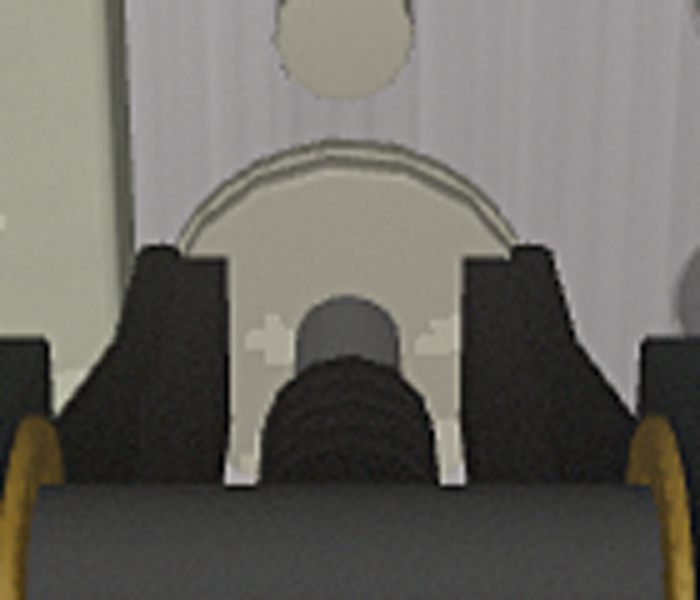

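View pics/s16c.png

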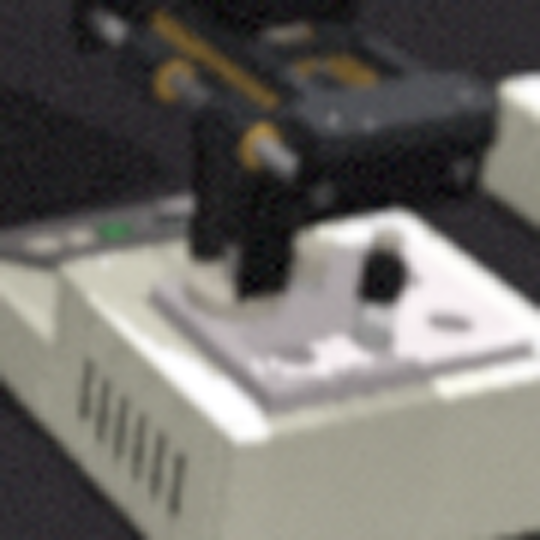

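The stop is seated on the block (tips at 0.1054 m, force 13 N). The shaft shows between grip and stop, centred at (347,330) in the crop. Retreating straight up.

>>> arm_command:
  plan:
    - {"offset": [0, 0, 0.2], "twist": [0, 0, 0]}
    - {"offset": [0, 0, 0.3], "twist": [0, 0, 0]}
    - {"offset": [0, 0, 0.5], "twist": [0, 0, 0]}
    - {"offset": [0, 0, 1], "twist": [0, 0, 0]}
    - {"offset": [0, 0, 1.5], "twist": [0, 0, 0]}
    - {"offset": [0, 0, 2], "twist": [0, 0, 0]}
    - {"offset": [0, 0, 2.5], "twist": [0, 0, 0]}
    - {"offset": [0, 0, 3], "twist": [0, 0, 0]}
    - {"offset": [0, 0, 2], "twist": [0, 0, 0]}
    - {"offset": [0, 0, 0], "twist": [0, 0, 0]}

```text
t: 26.05
tcp_pos: [0.6222, 0.209, 0.2636]
ee_rot: [0.003, 0.735, 0.678, 0.004]
ft_force: [0.2, -0.1, 0.8]
opening: 0.0244
```

>>> arm_command:
  plan:
    - {"offset": [-1, -2, 0], "twist": [0, 0, 0]}
    - {"offset": [-2, -4, 0], "twist": [0, 0, 0]}
    - {"offset": [-2, -4, 0], "twist": [0, 0, 0]}
    - {"offset": [-1, -2, 0], "twist": [0, 0, 0]}
    - {"offset": [0, 0, 0], "twist": [0, 0, 0]}
    - {"offset": [0, 0, 0], "twist": [0, 0, 0]}

```text
t: 26.65
tcp_pos: [0.5598, 0.0885, 0.2583]
ee_rot: [-0.0, 0.736, 0.677, 0.0]
ft_force: [0.2, -0.9, -0.6]
opening: 0.0245
```

```bash
python3 look.py 17; python3 - <<'E'
from plant import cams
from h import *
c=cams.read_camera("scene");cv2.imwrite("pics/s17.png",c["frame"]);crop(c["frame"],335,140,90,90,6,"s17c.png")
cv2.imwrite("pics/t17.png",cams.read_camera("top")["frame"])
E
```

```text
26.65 [0.5598 0.0885 0.2583] ytool yaw -4.747385346463434 z [-0.     0.001 -1.   ] 0.02453434800516496 [ 0.19 -0.92 -0.61]
```

View pics/s17c.png

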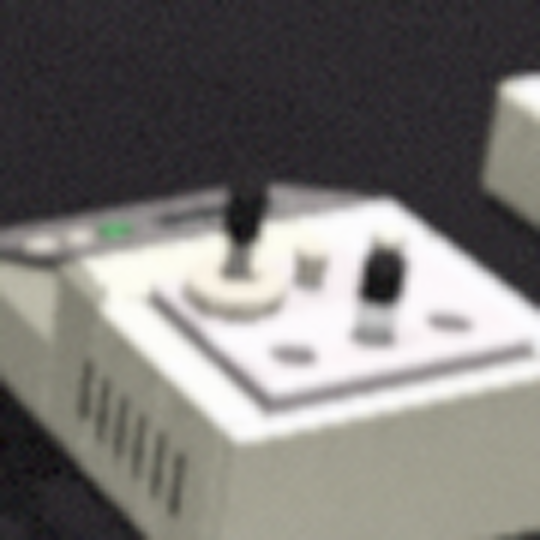

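View pics/w_17.png

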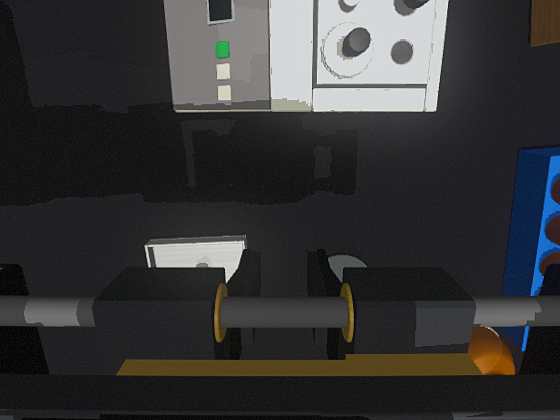

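View pics/s17.png

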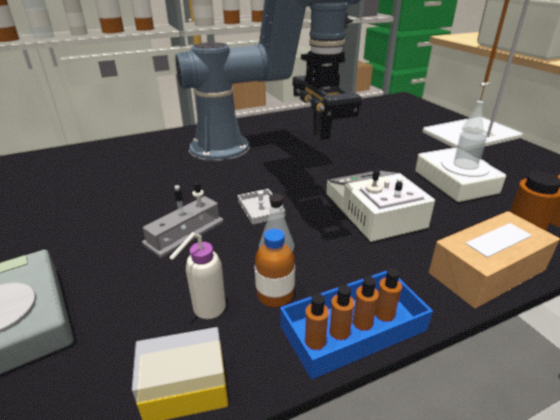

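The stop lies flat around the well, the probe stands upright at (376,180), and the plug is in the tray at (263,200). One quick check of the grip-top height, then I'll hand in.

```bash
python3 - <<'E'
from plant import robot,cams
from h import *
S=cam(cams.read_camera("scene"))
for z in (.141,.146,.151,.156): print(z,((proj(S,[.6199,.2086,z])[0]-[335,140])*6).round(0))
print(robot.finish_job())
E
```

```text
0.141 [243. 194.]
0.146 [245. 183.]
0.151 [246. 172.]
0.156 [248. 160.]
the job is handed in; nothing more can be done
None
```

I did all the steps in the order asked and handed the job in at about 27 s; finish_job gives no verdict.

- **Plug:** I pulled it out of the −y narrow well and stood it upright in the tray. It was still there in the last scene picture.
- **Probe:** I took it from the stand and lowered it in 1 mm steps. The arm stopped as the vertical force rose from about −1 N to between +3 and +6 N, at an estimated depth of 53 mm. I held it there for more than a second.
- **Stop:** I let go of the grip and pushed the stop down with the fingertips. It slid at about 3 N and then halted at 0.105 m, the height expected with the stop on the block. I pressed to 13 N to seat it, then retreated.

In the last pictures the probe stands upright, the stop looks flat on the block, and the tubes, vial and stand instruments look undisturbed. The grip top shows at about 0.143–0.146 m, which fits the tip resting on the bottom. I could not see the tip itself, so that rests on the force reading and this height. No check failed or disagreed.

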